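# Draw a hydraulic cylinder out of a stock bay and pack it in the order crate

### The job

The red hydraulic cylinder is wanted for an order. The shelf over its bay keeps you from lifting it out, so draw it out through the front of the rack until it is completely clear, then lay it flat in the free space of the yellow crate so that no part of it stands above the rim. Set it down gently rather than dropping it, and leave the other stock in the rack, the goods already in the crate and the loose things on the bench where they are.

Things in the scene. Friction and masses are not known exactly. Their poses are not given: they have to be found in the camera images.
- rack: Fixed bench-top stock rack, 380 mm wide, 204 mm deep: chipboard shelf on steel angle over three bays. Origin on the bench under the shelf's middle; front faces its -x. Bays at y = -100, 0, 100 mm (which part is in which varies), 96 mm clear width between 4 mm partitions, open only at the front, the bench as floor. Front corner posts 150 mm high at y = +-188 mm.
- rack_edge (a point): Middle of the shelf's front edge, 102 mm in front (-x) of the rack's origin, at the height of the underside of its metal edging, 72 mm above the bench: the clear height of the bays. The shelf's top is at 94 mm. Green and grey bins stand on it, up to 170 mm high, from 45 mm behind this edge backwards. Axes as the rack's.
- cylinder_centre (a point): Middle of the RED cylinder's barrel, 30 mm above its underside. x runs from fork to tail, z up. 197 mm long: 141 mm to the fork end (-x), 56 to the tail. Two square 60 x 60 mm end blocks, 28 mm long, so it does not roll; between them (28 mm either side of here) a barrel with tie rods, 52 mm wide and high. 0.6 to 0.9 kg, balances within 25 mm of here, on the fork side.
- cylinder_rod (a point): Middle of the red cylinder's bare piston rod: 16 mm diameter, 45 mm long between front end block and fork head, axis 30 mm above the underside, 78.5 mm to the -x side of the centre; same axes. Fingers can reach down on both sides of it. Pulled by the fork's shoulders, the cylinder slides along on the bench.
- cylinder_fork (a point): Middle of the dark steel fork head on the red cylinder's rod, 121 mm to the -x side of the centre: 40 mm long, 40 wide, 26 high, with square shoulders on the rod side, 12 mm each side of the rod. At the start it points out of the bay's front, and the front end block projects 28 to 52 mm beyond the shelf's edge.
- cylinder_tail (a point): Middle of the red cylinder's tail face, 56 mm to the +x side of the centre. At the start it is inside one of the bays, the cylinder lying on the bench parallel to the bay within 3 degrees.
- crate: Fixed yellow crate, open at the top, 300 x 200 mm outside, rim 75 mm above the bench, walls and floor 5 mm thick. Origin on the bench under its middle, x along its length. Packed already: two cartons end to end along its -y wall (y = -95 to -37 mm, 60 mm high from the bench), a tin at the -x end of the remaining lane.
- crate_free (a point): Middle of the free space in the crate, on its floor, 5 mm above the bench, at x = 26, y = 30 mm from the crate's origin; axes as the crate's. Free for the red cylinder: 119 mm to either side along x, 65 mm to either side along y. Either way round will do.
- blue_cylinder: A blue cylinder of the same make in another bay; stays. Origin at its underside below the middle of the barrel.
- boxed_part: Cardboard carton 120 x 64 x 56 mm in another bay; stays. Origin at the centre of its underside.
- crate_carton_a: Carton 130 x 55 x 55 mm packed in the crate, nearer the tin; stays. Origin at the centre of its underside.
- crate_carton_b: Carton 130 x 55 x 55 mm packed in the crate, the other one; stays. Origin at the centre of its underside.
- crate_tin: Tin, 44 mm diameter, 58 mm high, standing in the crate; stays. Origin at the centre of its underside.
- wrench: Wrench lying on the bench beyond the work; stays.
- pulley: Steel belt pulley 90 mm in diameter on the bench beyond the work; stays.
- grease_tin: Tin 72 mm in diameter, 100 mm high, on the bench beyond the crate; stays.

How it is judged:
On the way:
1. the red cylinder has been drawn out through the front of its bay, its tail clear of the shelf's edge (x of each of cylinder_tail, cylinder_centre in the frame of rack below -0.104 m), for 0.1 s.
At the end, for the whole second after the job is handed in: The red cylinder lies at rest inside the crate, flat, no part above the 75 mm rim (tail centre below 44 mm, fork centre below 55 mm above the bench). The other two parts in the rack and the cartons and tin in the crate are within 30 mm of where they were (x of cylinder_tail in the frame of crate between -0.146 and 0.146 m and y of cylinder_tail in the frame of crate between -0.096 and 0.096 m and x of cylinder_fork in the frame of crate between -0.146 and 0.146 m and y of cylinder_fork in the frame of crate between -0.096 and 0.096 m and z of cylinder_tail in the frame of crate below 0.044 m and z of cylinder_fork in the frame of crate below 0.055 m and linear speed of cylinder below 0.02 m/s and distance of each of blue_cylinder, boxed_part, crate_carton_a, crate_carton_b, crate_tin from where it was at the start of the episode below 0.03 m); the robot touches nothing.
It fails at once if other stock in the rack is shifted by more than 30 mm (distance of any of blue_cylinder, boxed_part from where it was at the start of the episode above 0.03 m).
It fails at once if goods already in the crate are shifted by more than 30 mm (distance of any of crate_carton_a, crate_carton_b, crate_tin from where it was at the start of the episode above 0.03 m).
It fails at once if the wrench, pulley or grease tin on the bench is shifted by more than 50 mm (distance of any of wrench, pulley, grease_tin from where it was at the start of the episode above 0.05 m).
It fails at once if the cylinder is dropped or thrown: out of the fingers it moves faster than 0.7 m/s (a fall of about 25 mm) (contact force between the fingers and cylinder below 0.05 N and linear speed of cylinder above 0.7 m/s).
It also fails if it takes over 51 s, if anything falls off the work surface, if the arm or the gripper's body presses on something with over 40 N, if the wrist force passes 120 N, or if a joint passes its speed limit or range.

### The arm

A 6-joint arm with a two-finger parallel gripper is mounted at the origin on the work surface. World frame = base frame: x ahead of the robot, y to its left, z up, the work surface at z = 0. Lengths are in m, angles in rad, forces in N, time in s.
With the tool pointing down it reaches from about 0.4 to 0.825 m from the base axis. Payload 7 kg.
Tool frame: the origin (TCP) lies on the centre line of the jaws, within the pads' length; the fingertips stand 22 mm ahead of it and the grasp point (between the pads) lies 3 mm ahead of it; z points along the fingers, y is the line along which they close (so a half turn about z gives the same grasp; the last joint's range is limited). The gripper opens to 85 mm and grips with 20 to 120 N. Pads are 22 mm wide; open, the fingers measure 114 mm over their backs; the gripper's body (76 mm by 85 mm) begins 54 mm behind the grasp point. The pads swing forward as they close: fully open they stand 13 mm farther back than shut.
Start: joints at [-1.052, 0.359, 0.012, 0, -1.224, -0.288], TCP at [0.154, -0.657, 0.253] pointing down, gripper open.
Joint ranges: [-3.07, 3.07], [-1.43, 2.12], [-1.02, 1.25], [-3.03, 1.67], [-3.05, -0], [-3.03, 3.03]. Speed limits (rad/s): [2.39, 2.39, 3.01, 3.14, 3.14, 3.14].

### API

Orientations are given as a unit quaternion [x, y, z, w].
In Python, from rig import env gives the robot as it stands.
- The arm moves only by the tool servo_tool, never from a script. Its argument "deltas" is a list that holds one entry, the list of rows, each a list of 4 numbers: the shift along the tool's x, y, z in mm, then the turn about the tool's z in rad. A call has 1 to 20 rows; each row shifts and turns the commanded pose from where the row before left it, along the tool's axes as they then stand; what a row does not reach is not made up. A row lasts 1/12 s, in which the tool goes at most 41.7 mm and 7.16 degrees, less where a joint would pass 70% of its speed; a pose out of reach is approached as far as the arm can. A call is refused whole if a number of a shift passes 41.7 or a number of a turn 0.125, either way. A call with a gripper value outside its range is refused whole. "claw" is the finger opening in mm, from 0 to 85.4, set as the call begins (left out, the last holds). The fingers move at their own pace and stop on an object; "newtons" is the grip in N (left out, the last holds). Time passes only in rows, so rows that do not move let the fingers close. It gives the time, the measured TCP pose, the force, the opening and the grip force at its end, in the units of the state.
- env.read_state(): the state, without advancing time (a new reading comes with each control period).
- env.capture(name): name is "scene" or "top"; returns the picture (400x640x3 uint8, red, green, blue); there is no depth.
- env.camera_params(name): a dict with "fx", "fy", "cx", "cy" (pixels), "R" (3x3) and "t" (3): a world point X has camera coordinates R X + t. Camera axes: x right, y down, z forward; pixel columns grow to the right and rows downward; lengths in m; the calibration is good to about 2 mm. A picture is of the moment at which its call begins. camera_params takes no time and is no camera call.
- env.finish_job(): hands the job in; it is judged then, once.
The state is a dict: "time_s": time; "joint_positions": joint angles; "dq": joint speeds; "joint_efforts": joint torques, N m; "position": TCP position; "ee_rot": TCP orientation; "contact_force": force on the tool from outside, world axes, zero at the start; "torque": the same for the moment, N m; "grip_width": finger opening in m; "grip_force": force on a finger pad.
Only numpy, scipy, OpenCV 4.12 (cv2) and the standard library are available. Lean on these libraries where they do the work, as an engineer would, in place of code of your own. Each camera call takes 0.05 s, during which the arm holds its last target. There are 200 camera calls.

## Working session

There is one attempt and no reset: what is moved stays moved. The work goes in short steps, Python scripts to look and compute and a tool call to move; the robot and the scene stay as the last step left them, time stands still between calls to the robot, and variables do not carry over. Pictures are saved under pics/ and viewed, at most 10 in all, crops included, and the job is handed in when it is done.

Besides the shell and the picture viewer there is one more tool, called after "Call:" by a JSON object that holds its "api" and its "payload". servo_tool: Moves the arm, as the interface text tells. Its arguments: {"type":"object","properties":{"deltas":{"type":"array"},"claw":{"type":"number"},"newtons":{"type":"number"}},"required":["deltas"]}

```bash
mkdir -p pics; cat > h.py <<'E'
from rig import env
import numpy as np, cv2
def snap(cam,name,crop=None,scale=1):
    im=env.capture(cam)[:,:,::-1]
    if crop: x0,y0,x1,y1=crop; im=im[y0:y1,x0:x1]
    im=cv2.resize(im,None,fx=scale,fy=scale,interpolation=cv2.INTER_CUBIC)
    cv2.imwrite('pics/'+name,im)
def ray(cam,u,v,z):
    p=env.camera_params(cam);R=np.array(p['R']);t=np.array(p['t'])
    d=R.T@np.array([(u-p['cx'])/p['fx'],(v-p['cy'])/p['fy'],1]);c=-R.T@t
    return (c+d*(z-c[2])/d[2]).round(4)
E
python3 - <<'E'
from h import *
snap('top','t0.png',scale=1.25);snap('scene','s0.png',scale=1.25)
s=env.read_state();print({k:np.round(s[k],3).tolist() for k in s})
for c in('top','scene'):
    p=env.camera_params(c);R=np.array(p['R']);print(c,p['fx'],-R.T@np.array(p['t']),R.round(2).tolist())
E
```

```text
{'time_s': 0.1, 'joint_positions': [-1.052, 0.359, 0.011, -0.0, -1.224, -0.288], 'dq': [0.001, -0.002, 0.003, 0.002, -0.001, 0.0], 'joint_efforts': [-0.002, -58.476, 29.411, 6.955, -0.003, -0.0], 'position': [0.154, -0.657, 0.252], 'ee_rot': [-0.115, 0.993, 0.001, -0.0], 'contact_force': [-0.432, -0.41, -0.593], 'torque': [-0.012, 0.014, 0.009], 'grip_force': 0.0, 'grip_width': 0.086}
top 385.64800468315076 [0.427608   0.02028071 1.1744101 ] [[-0.02, -1.0, 0.03], [-0.99, 0.02, -0.15], [0.14, -0.03, -0.99]]
scene 451.81625278642383 [1.02479721 0.11276311 1.03666865] [[-0.29, 0.96, 0.01], [0.87, 0.26, -0.41], [-0.4, -0.11, -0.91]]
```

View pics/t0.png

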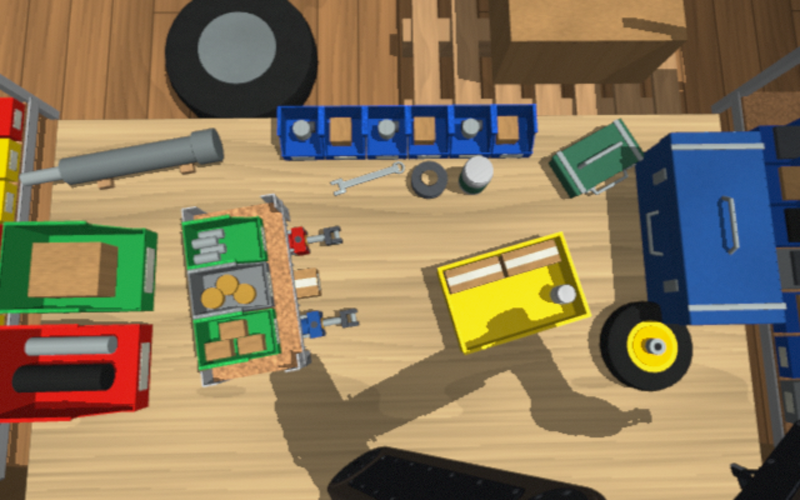

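View pics/s0.png

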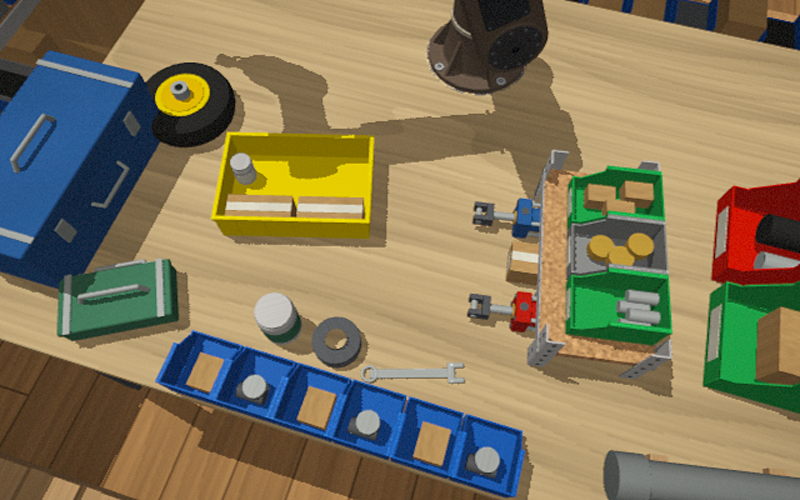

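The top view shows the red cylinder at about (315,238), pointing image-right (world -y). The crate is around (513,293), with its tin at the lower right. I'll enlarge both areas.

```bash
python3 - <<'E'
from h import *
snap('top','t1.png',(140,150,300,270),5);snap('top','t2.png',(345,180,475,290),5)
E
```

```text
(no output)
```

View pics/t1.png

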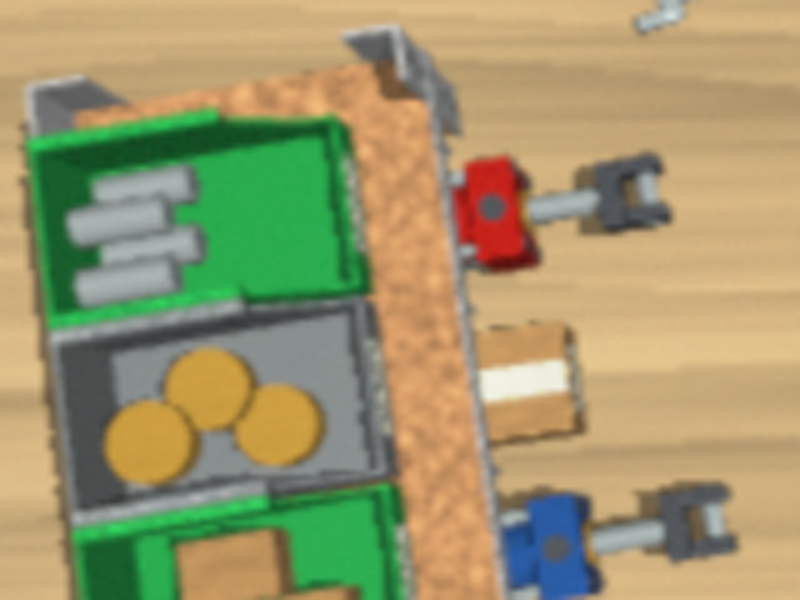

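View pics/t2.png

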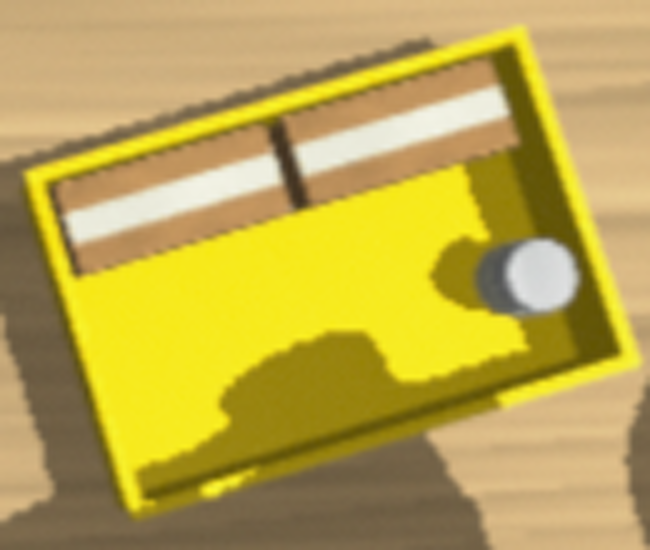

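The first crop shows the rod running from (530,210) to (598,202), the fork from (600,195) to (668,190), and the red block's front edge from (515,160) to (530,265). The shelf edge runs from (432,100) to (503,600). In the second crop the crate rim's outer corners are (25,175), (522,28), (638,358) and (135,515), with the tin's top at (542,275).

```bash
cat >> h.py <<'E'
def a(u,v,z): return ray('top',140+u/5,150+v/5,z)
def b(u,v,z): return ray('top',345+u/5,180+v/5,z)
E
python3 - <<'E'
from h import *
r1=a(532,210,.032);r2=a(598,202,.032);print('rod',r1,r2,np.linalg.norm(r2-r1))
e1=a(455,100,.072);e2=a(435,120,.094);e3=a(503,600,.094);print('edge',e2,e3,'dir',np.degrees(np.arctan2(*(e3-e2)[[1,0]])))
print('fork', a(610,160,.043),a(620,232,.043),a(660,153,.043),a(670,225,.043))
print('block',a(515,160,.06),a(530,262,.06))
print('carton',a(565,322,.056),a(580,432,.056))
c=[b(25,175,.075),b(522,28,.075),b(638,358,.075),b(135,515,.075)]
print('crate',c,np.mean(c,0),[np.linalg.norm(c[i]-c[i-1]) for i in range(4)])
print('tin',b(542,275,.063))
d=c[1]-c[0];d2=c[2]-c[3];print(np.degrees(np.arctan2(d[1],d[0])),np.degrees(np.arctan2(d2[1],d2[0])))
E
```

```text
rod [0.6253 0.2126 0.032 ] [0.6294 0.1733 0.032 ] 0.039513288903861195
edge [0.6675 0.2573 0.094 ] [0.3977 0.2167 0.094 ] dir -171.4422364894921
fork [0.6527 0.1647 0.043 ] [0.6092 0.1588 0.043 ] [0.6565 0.135  0.043 ] [0.6129 0.1293 0.043 ]
block [0.6503 0.2179 0.06  ] [0.5898 0.2088 0.06  ]
carton [0.5548 0.1891 0.056 ] [0.4909 0.1802 0.056 ]
crate [array([ 0.5455, -0.0912,  0.075 ]), array([ 0.6262, -0.3853,  0.075 ]), array([ 0.4336, -0.4386,  0.075 ]), array([ 0.3527, -0.1467,  0.075 ])] [ 0.4895  -0.26545  0.075  ] [np.float64(0.20062923515779046), np.float64(0.30497098222617836), np.float64(0.19983906024598894), np.float64(0.3029033179085366)]
tin [ 0.4826 -0.3911  0.063 ]
-74.6559025322339 -74.50930234040072
```

Rod middle is about (0.626, 0.191), with the fork direction about -82°. Crate_free is about (0.454, -0.248). These fit the sizes given, so I'm moving.

Call:
{"api": "servo_tool", "payload": {"deltas": [[[-26, 29, 0, 0], [-26, 29, 0, 0], [-26, 29, 0, 0], [-26, 29, 0, 0], [-26, 29, 0, 0], [-26, 29, 0, 0], [-26, 29, 0, 0], [-26, 29, 0, 0], [-26, 29, 0, 0], [-26, 29, 0, 0], [-26, 29, 0, 0], [-26, 29, 0, 0], [-26, 29, 0, 0], [-26, 29, 0, 0], [-26, 29, 0, 0], [-26, 29, 0, 0], [-26, 29, 0, 0], [-26, 29, 0, 0], [-26, 29, 0, 0], [-26, 29, 0, 0]]], "claw": 50}}

```text
time_s: 1.87
position: [0.5283, 0.0285, 0.2534]
ee_rot: [-0.115, 0.993, 0.0, 0.0]
contact_force: [0.9, -0.8, -0.1]
grip_width: 0.0498
grip_force: 0.0
```

Call:
{"api": "servo_tool", "payload": {"deltas": [[[0, 0, 0, -0.123], [0, 0, 0, -0.123], [0, 0, 0, -0.123], [0, 0, 0, -0.123], [0, 0, 0, -0.123], [0, 0, 0, -0.123], [0, 0, 0, -0.123], [0, 0, 0, -0.123], [0, 0, 0, -0.123], [0, 0, 0, -0.123], [0, 0, 0, -0.123], [0, 0, 0, -0.122], [0, 0, 0, 0]]]}}

```text
time_s: 2.95
position: [0.5278, 0.0265, 0.2532]
ee_rot: [0.755, -0.656, -0.0, 0.0]
contact_force: [0.3, 0.2, 0.1]
grip_width: 0.05
grip_force: 0.0
```

```bash
cat >> h.py <<'E'
from scipy.spatial.transform import Rotation as Ro
def tool(X):
    s=env.read_state();R=Ro.from_quat(s['ee_rot']).as_matrix();p=np.array(s['position'])
    print('t',s['time_s'],'pos',p.round(4),'yaw x',np.degrees(np.arctan2(R[1,0],R[0,0])).round(2),'toolmm',(R.T@(np.array(X)-p)*1000).round(1),'j',np.round(s['joint_positions'],2))
E
python3 -c "
from h import *
tool([.626,.191,.03])"
```

```text
t 2.95 pos [0.5278 0.0265 0.2532] yaw x -81.94 toolmm [-149.1 -120.4  223.2] j [ 0.42  0.12 -0.31 -0.   -1.14 -0.28]
```

Call:
{"api": "servo_tool", "payload": {"deltas": [[[-24.8, -20, 0, 0], [-24.8, -20, 0, 0], [-24.8, -20, 0, 0], [-24.8, -20, 0, 0], [-24.8, -20, 0, 0], [-25, -20, 0, 0], [0, 0, 35, 0], [0, 0, 35, 0], [0, 0, 35, 0], [0, 0, 0, 0], [0, 0, 0, 0]]]}}

```text
time_s: 3.87
position: [0.626, 0.1897, 0.1469]
ee_rot: [0.752, -0.659, -0.0, 0.002]
contact_force: [0.5, -0.1, 1.2]
grip_width: 0.0501
grip_force: 0.0
```

```bash
python3 - <<'E'
from h import *
tool([.626,.191,.03])
A=env.capture('top')[130:270,180:320,::-1];B=env.capture('scene')[190:290,350:470,::-1]
A=cv2.resize(A,(420,420),interpolation=3);B=cv2.resize(B,(360,300),interpolation=3)
cv2.imwrite('pics/c3.png',np.hstack([A,np.vstack([B,np.zeros((120,360,3),np.uint8)])]))
E
```

```text
t 3.8667 pos [0.626  0.1897 0.1469] yaw x -82.41 toolmm [ -1.6  -0.7 116.9] j [ 0.59  0.41 -0.17  0.   -1.   -0.46]
```

View pics/c3.png

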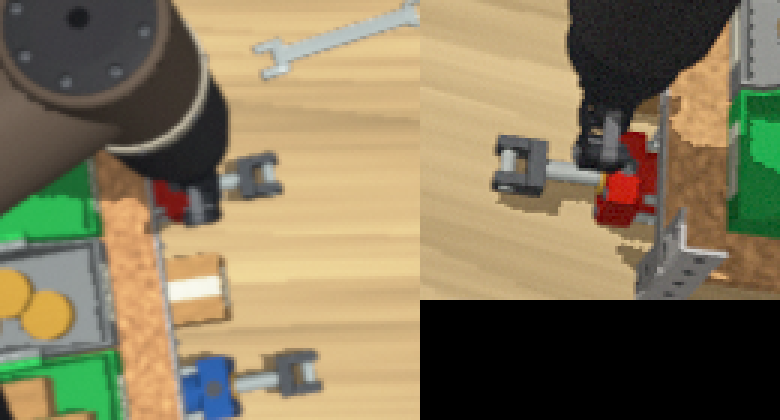

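The fingers hang above the rod beside the block. In the scene half of the picture the rod shows from (548,173) at the fork to about (604,178) at the block. I'll cross-check this against the top view.

```bash
python3 - <<'E'
from h import *
f=lambda u,v,z: ray('scene',350+(u-420)/3,190+v/3,z)
print('shoulder',f(547,172,.032),'block side',f(604,179,.032))
print('fork shoulder corners z43',f(546,138,.043),f(546,192,.043),'front',f(497,137,.043),f(494,187,.043))
E
```

```text
shoulder [0.6352 0.1775 0.032 ] block side [0.6279 0.2215 0.032 ]
fork shoulder corners z43 [0.6122 0.1697 0.043 ] [0.6556 0.1797 0.043 ] front [0.6226 0.1327 0.043 ] [0.6633 0.1404 0.043 ]
```

Call:
{"api": "servo_tool", "payload": {"deltas": [[[-4, -3, 24, 0], [0, 0, 30, 0], [0, 0, 30, 0], [0, 0, 20, 0], [0, 0, 10, 0], [0, 0, 0, 0], [0, 0, 0, 0]]]}}

```text
time_s: 4.55
position: [0.6305, 0.1952, 0.0363]
ee_rot: [0.753, -0.658, 0.001, -0.001]
contact_force: [0.2, 0.4, 0.4]
grip_width: 0.0502
grip_force: 0.0
```

Call:
{"api": "servo_tool", "payload": {"deltas": [[[0, 0, 0, 0], [0, 0, 0, 0], [0, 0, 0, 0], [0, 0, 0, 0], [0, 0, 0, 0], [0, 0, 0, 0], [0, 0, 0, 0]]], "claw": 5, "newtons": 40}}

```text
time_s: 5.13
position: [0.6299, 0.1951, 0.0362]
ee_rot: [0.753, -0.657, 0.0, -0.001]
contact_force: [-2.3, 0.2, 6.9]
grip_width: 0.0145
grip_force: 38.8
```

The rod is held, with the opening at 14.5 mm. Drawing it out.

Call:
{"api": "servo_tool", "payload": {"deltas": [[[6, 0, 0, 0], [12, 0, 0, 0], [12, 0, 0, 0], [12, 0, 0, 0], [12, 0, 0, 0], [12, 0, 0, 0], [12, 0, 0, 0], [12, 0, 0, 0], [12, 0, 0, 0], [10, 0, 0, 0], [6, 0, 0, 0], [0, 0, 0, 0], [0, 0, 0, 0]]]}}

```text
time_s: 6.22
position: [0.6467, 0.078, 0.0362]
ee_rot: [0.753, -0.658, 0.001, -0.001]
contact_force: [1.9, -0.5, 6.6]
grip_width: 0.0145
grip_force: 39.1
```

Call:
{"api": "servo_tool", "payload": {"deltas": [[[0, 0, 0, 0], [0, 0, 0, 0], [0, 0, 0, 0], [0, 0, 0, 0]]], "claw": 45}}

```text
time_s: 6.55
position: [0.6448, 0.0777, 0.0341]
ee_rot: [0.753, -0.658, -0.0, 0.0]
contact_force: [0.6, 1.1, -0.9]
grip_width: 0.0454
grip_force: 0.0
```

Call:
{"api": "servo_tool", "payload": {"deltas": [[[0, 0, -15, 0], [0, 0, -35, 0], [0, 0, -35, 0], [0, 0, -35, 0], [35, 0, -10, 0], [40, 0, 0, 0], [40, 0, 0, 0], [0, 0, 0, 0], [0, 0, 0, 0]]], "claw": 75}}

```text
time_s: 7.3
position: [0.6603, -0.0385, 0.164]
ee_rot: [0.752, -0.659, -0.0, 0.0]
contact_force: [-0.2, 0.9, -0.3]
grip_width: 0.0746
grip_force: 0.0
```

```bash
python3 - <<'E'
from h import *
tool([.644,.16,.03])
A=env.capture('top')[140:260,200:340,::-1];B=env.capture('scene')[190:310,330:470,::-1]
A=cv2.resize(A,None,fx=5,fy=5,interpolation=3);B=cv2.resize(B,None,fx=5,fy=5,interpolation=3)
cv2.imwrite('pics/d4.png',A);cv2.imwrite('pics/d5.png',B)
E
```

```text
t 7.3 pos [ 0.6603 -0.0385  0.164 ] yaw x -82.46 toolmm [-198.9  -10.   134. ] j [ 0.24  0.4  -0.14 -0.   -1.03 -0.1 ]
```

View pics/d4.png

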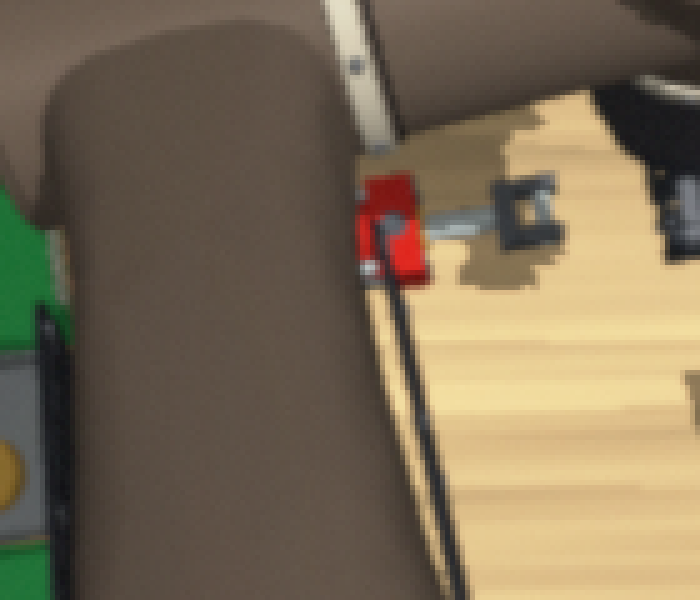

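View pics/d5.png

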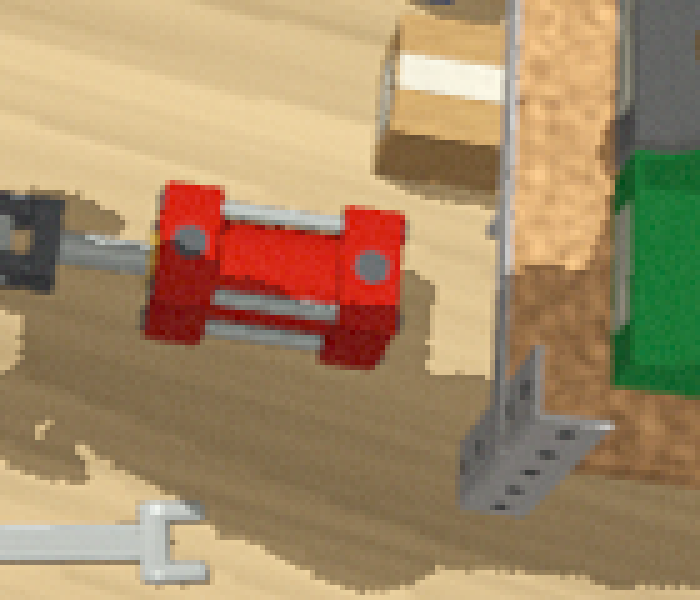

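The cylinder is clear of the shelf. In the scene crop the port dots on the block tops are at (190,240) and (372,266), and the rear block's top corners are (344,207), (406,212), (396,310) and (332,303). The top crop shows the front block's dot at (394,222).

```bash
python3 - <<'E'
from h import *
f=lambda u,v,z=.06: ray('scene',330+u/5,190+v/5,z)
p,q=f(190,240),f(372,266);print('ports',p,q,np.linalg.norm(p-q),(p+q)/2,np.degrees(np.arctan2(*(p-q)[[1,0]])))
c1=np.mean([f(166,181),f(224,186),f(216,282),f(158,275)],0);c2=np.mean([f(344,207),f(406,212),f(396,310),f(332,303)],0)
print(c1,c2,np.linalg.norm(c1-c2),(c1+c2)/2,np.degrees(np.arctan2(*(c1-c2)[[1,0]])))
print('top port',ray('top',200+394/5,140+222/5,.06), 'rod',ray('top',200+430/5,140+230/5,.032),ray('top',200+492/5,140+219/5,.032))
tool(list(((p+q)/2)[:2])+[.03])
E
```

```text
ports [0.6402 0.1168 0.06  ] [0.6282 0.1999 0.06  ] 0.08396195567041063 [0.6342  0.15835 0.06   ] -81.78304205874272
[0.635525 0.1161   0.06    ] [0.624475 0.19795  0.06    ] 0.08259252387474304 [0.63     0.157025 0.06    ] -82.31138036011754
top port [0.6413 0.1135 0.06  ] rod [0.6415 0.0943 0.032 ] [0.6475 0.057  0.032 ]
t 7.4 pos [ 0.6603 -0.0364  0.164 ] yaw x -82.31 toolmm [-196.4   -0.2  134. ] j [ 0.24  0.4  -0.14 -0.   -1.03 -0.1 ]
```

Call:
{"api": "servo_tool", "payload": {"deltas": [[[-38, 0, 0, 0], [-38, 0, 0, 0], [-38, 0, 0, 0], [-38, 0, 0, 0], [-36, 0, 0, 0], [0, 0, 20, 0], [0, 0, 30, 0], [0, 0, 30, 0], [0, 0, 30, 0], [0, 0, 15, 0], [0, 0, 7, 0], [0, 0, 0, 0], [0, 0, 0, 0]]]}}

```text
time_s: 8.48
position: [0.6355, 0.151, 0.0328]
ee_rot: [0.754, -0.657, 0.0, -0.0]
contact_force: [-0.1, 0.1, 1.1]
grip_width: 0.0748
grip_force: 0.0
```

Call:
{"api": "servo_tool", "payload": {"deltas": [[[0, 0, 0, 0], [0, 0, 0, 0], [0, 0, 0, 0], [0, 0, 0, 0], [0, 0, 0, 0], [0, 0, 0, 0], [0, 0, 0, 0], [0, 0, 0, 0]]], "claw": 40, "newtons": 90}}

```text
time_s: 9.15
position: [0.6361, 0.1507, 0.0343]
ee_rot: [0.753, -0.658, 0.001, -0.001]
contact_force: [-3.0, 2.8, 5.6]
grip_width: 0.049
grip_force: 91.6
```

Call:
{"api": "servo_tool", "payload": {"deltas": [[[0, 0, -5, 0], [0, 0, -10, 0], [0, 0, -15, 0], [0, 0, -20, 0], [0, 0, -25, 0], [0, 0, -25, 0], [0, 0, -20, 0], [0, 0, -10, 0], [0, 0, 0, 0], [0, 0, 0, 0], [0, 0, 0, 0]]]}}

```text
time_s: 10.07
position: [0.634, 0.1496, 0.1604]
ee_rot: [0.753, -0.658, -0.001, 0.001]
contact_force: [-0.5, 1.1, -7.3]
grip_width: 0.0491
grip_force: 94.2
```

```bash
python3 - <<'E'
from h import *
# place centre, then TCP is 6-7 mm forkwards
cx=np.array([np.cos(np.radians(105.4)),np.sin(np.radians(105.4))]);cy=np.array([-cx[1],cx[0]])
free=np.array([.4895,-.2655])+.026*cx+.03*cy
tcp=free+(.0425-.0065)*cx
print(free,tcp);tool([*tcp,.04]); print(env.read_state()['torque'],env.read_state()['contact_force'])
A=env.capture('scene')[150:310,300:500,::-1]
cv2.imwrite('pics/e6.png',cv2.resize(A,None,fx=3,fy=3))
E
```

```text
[ 0.45367268 -0.2484002 ] [ 0.44411266 -0.21369277]
t 10.0667 pos [0.634  0.1496 0.1604] yaw x -82.3 toolmm [334.5 236.5 121.3] j [ 0.53  0.39 -0.16 -0.   -1.02 -0.4 ]
[0.06740676 0.05375933 0.00594313] [-0.52816738  1.06505827 -7.30553414]
```

View pics/e6.png

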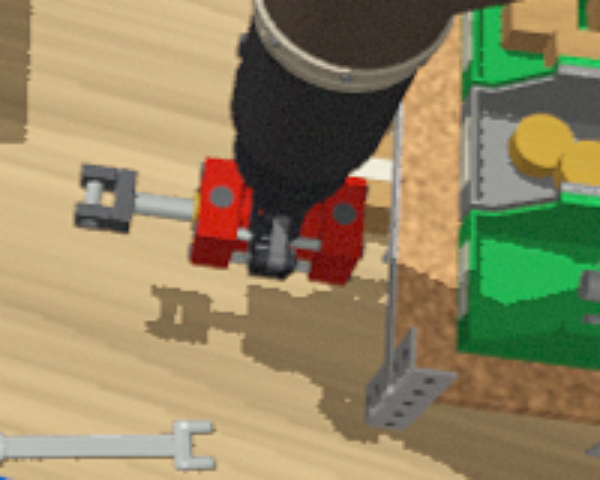

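The cylinder hangs level: the dots are at (222,196) and (344,213), the same slope as before the lift. Carrying it to the crate.

Call:
{"api": "servo_tool", "payload": {"deltas": [[[10, 7, 0, 0], [20, 14, 0, 0], [21, 15, 0, 0], [21, 15, 0, 0], [21, 15, 0, 0], [21, 15, 0, 0], [21, 15, 0, 0], [21, 15, 0, 0], [21, 15, 0, 0], [21, 15, 0, 0], [21, 15, 0, 0], [21, 15, 0, 0], [21, 15, 0, 0], [21, 15, 0, 0], [21, 15, 0, 0], [20, 13, 0, 0], [12, 7, 0, 0], [0, 0, 0, 0], [0, 0, 0, 0]]]}}

```text
time_s: 11.7
position: [0.4453, -0.2144, 0.1615]
ee_rot: [0.753, -0.659, -0.001, 0.0]
contact_force: [0.7, -0.5, -7.1]
grip_width: 0.0489
grip_force: 94.5
```

Call:
{"api": "servo_tool", "payload": {"deltas": [[[0, 0, 0, -0.04], [0, 0, 0, -0.054], [0, 0, 0, -0.04], [0, 0, 0, 0], [0, 0, 0, 0], [0, 0, 0, 0]]]}}

```text
time_s: 12.2
position: [0.4465, -0.2133, 0.162]
ee_rot: [0.795, -0.606, -0.0, 0.0]
contact_force: [0.5, -0.1, -6.9]
grip_width: 0.0492
grip_force: 94.5
```

```bash
python3 - <<'E'
from h import *
tool([.4441,-.2137,.04])
A=env.capture('scene')[80:220,140:320,::-1];B=env.capture('top')[150:310,320:490,::-1]
A=cv2.resize(A,(400,311));B=cv2.resize(B,(400,376))
A=np.vstack([A,np.zeros((65,400,3),np.uint8)])
cv2.imwrite('pics/f7.png',np.hstack([A,B]))
E
```

```text
t 12.2 pos [ 0.4465 -0.2133  0.162 ] yaw x -74.64 toolmm [ -0.2   2.4 122. ] j [-0.05  0.15 -0.5  -0.   -0.92  0.32]
```

View pics/f7.png

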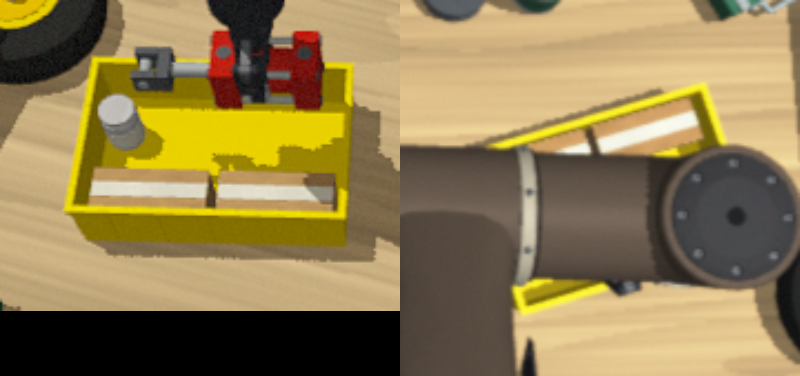

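The cylinder hangs level over the free lane, with the fork toward the tin. It will clear the tin by about 24 mm. Lowering.

Call:
{"api": "servo_tool", "payload": {"deltas": [[[0, 2, 10, 0], [0, 0, 18, 0], [0, 0, 20, 0], [0, 0, 20, 0], [0, 0, 18, 0], [0, 0, 14, 0], [0, 0, 8, 0], [0, 0, 4, 0], [0, 0, 0, 0], [0, 0, 0, 0], [0, 0, 0, 0]]]}}

```text
time_s: 13.22
position: [0.4453, -0.2143, 0.0512]
ee_rot: [0.796, -0.606, 0.001, -0.0]
contact_force: [0.8, 0.1, -7.4]
grip_width: 0.0494
grip_force: 94.5
```

Call:
{"api": "servo_tool", "payload": {"deltas": [[[0, 0, 2, 0], [0, 0, 2, 0], [0, 0, 2, 0], [0, 0, 0, 0], [0, 0, 0, 0], [0, 0, 0, 0]]]}}

```text
time_s: 13.72
position: [0.4446, -0.2142, 0.0443]
ee_rot: [0.796, -0.606, -0.0, 0.0]
contact_force: [1.3, -0.1, -6.8]
grip_width: 0.049
grip_force: 94.5
```

Call:
{"api": "servo_tool", "payload": {"deltas": [[[0, 0, 1.5, 0], [0, 0, 1.5, 0], [0, 0, 1, 0], [0, 0, 0, 0], [0, 0, 0, 0]]]}}

```text
time_s: 14.13
position: [0.4445, -0.2142, 0.0402]
ee_rot: [0.796, -0.606, -0.0, 0.0]
contact_force: [-0.0, -0.0, -7.6]
grip_width: 0.0493
grip_force: 94.5
```

Call:
{"api": "servo_tool", "payload": {"deltas": [[[0, 0, 1, 0], [0, 0, 1, 0], [0, 0, 0, 0], [0, 0, 0, 0], [0, 0, 0, 0]]]}}

```text
time_s: 14.55
position: [0.4447, -0.2142, 0.0393]
ee_rot: [0.796, -0.606, 0.0, -0.0]
contact_force: [-3.6, 3.3, 6.3]
grip_width: 0.049
grip_force: 94.9
```

It's on the floor: the vertical force has gone from -7 N to +6 N. Releasing.

Call:
{"api": "servo_tool", "payload": {"deltas": [[[0, 0, 0, 0], [0, 0, 0, 0], [0, 0, 0, 0], [0, 0, 0, 0], [0, 0, 0, 0], [0, 0, 0, 0]]], "claw": 68}}

```text
time_s: 15.05
position: [0.4463, -0.2144, 0.0389]
ee_rot: [0.796, -0.606, 0.001, -0.001]
contact_force: [6.0, 0.1, 3.3]
grip_width: 0.0678
grip_force: 0.0
```

Call:
{"api": "servo_tool", "payload": {"deltas": [[[0, 0, -5, 0], [0, 0, -10, 0], [0, 0, -20, 0], [0, 0, -30, 0], [0, 0, -30, 0], [0, 0, -30, 0], [0, 0, -20, 0], [0, 0, 0, 0], [0, 0, 0, 0]]]}}

```text
time_s: 15.8
position: [0.4441, -0.2141, 0.184]
ee_rot: [0.795, -0.606, 0.0, -0.0]
contact_force: [-0.2, -0.1, -0.7]
grip_width: 0.0679
grip_force: 0.0
```

```bash
python3 - <<'E'
from h import *
snap('scene','g8.png',(140,80,480,290),2.2)
E
```

```text
(no output)
```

View pics/g8.png

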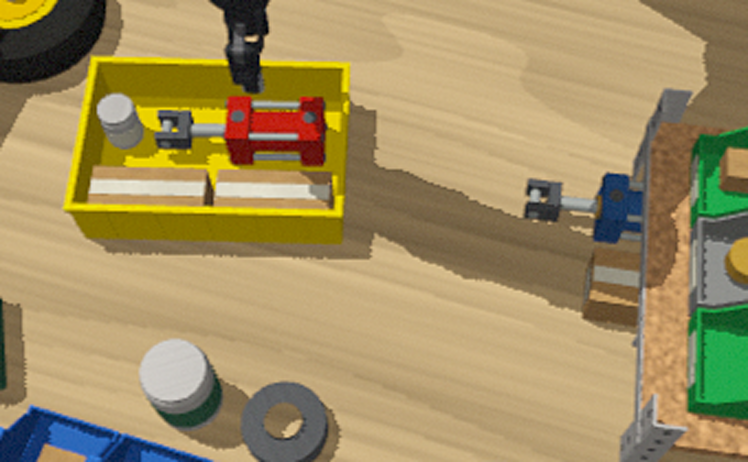

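The cylinder lies flat in the crate lane, with its ports at (237,117) and (320,117). The other goods are in place and the gripper is clear. Handing in.

```bash
python3 -c "
from rig import env
print(env.finish_job())"
```

```text
the job is handed in; nothing more can be done
None
```

The red cylinder was drawn out through the front of the rack and set down flat in the crate's free space at about 15 s of the 51 s allowed; the last picture shows the other stock and the crate goods in place, and the job is handed in, though no verdict came back.

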